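# Shut the parts organiser

## Task

The parts organiser is about to be carried off: run a fingertip lightly along the row so that all five orange lids lie shut, and then push the red locking slide by its stub until it is fully home over the lids. Do it with the fingertips alone: do not lift the organiser or shove it about, and leave the things round it where they are.

Things in the scene. Friction and masses are not known exactly. Their poses are not given: they have to be found in the camera images.
- organiser: grey parts organiser, loose, about 0.9 kg (slides if pushed sideways with over 4 N), 81 (x) x 189 (y) mm. Origin: centre of its underside, z up. Along its y: a row of five compartments with orange lids, over x -22 to +36 mm; shut, the lids' tops are 32.5 mm up. Along its -x side: a ledge with the red locking slide; hooks and end caps there (x -43 to -24) are 37.5 mm high.
- lid_1 (a joint): orange lid 1 of 5 (1 at the -y end), a plate 58 (x) x 33 (y) x 2.5 mm. Radians: 0 = shut, lying flat; 1.57 = upright; 1.75 = open stop. Hinge line along the organiser's x at y = -90, z = 31 mm, on the lid's -y edge: it shuts toward +y. The stiff hinge (0.006 N m) holds the lid at any angle it is left at.
- lid_1_edge (a point): middle of the free edge of lid 1, on its upper (outer) face, 33 mm from its hinge line
- lid_2 (a joint): orange lid 2 of 5 (1 at the -y end), a plate 58 (x) x 33 (y) x 2.5 mm. Radians: 0 = shut, lying flat; 1.57 = upright; 1.75 = open stop. Hinge line along the organiser's x at y = -54, z = 31 mm, on the lid's -y edge: it shuts toward +y. The stiff hinge (0.006 N m) holds the lid at any angle it is left at.
- lid_2_edge (a point): middle of the free edge of lid 2, on its upper (outer) face, 33 mm from its hinge line
- lid_3 (a joint): orange lid 3 of 5 (1 at the -y end), a plate 58 (x) x 33 (y) x 2.5 mm. Radians: 0 = shut, lying flat; 1.57 = upright; 1.75 = open stop. Hinge line along the organiser's x at y = -18, z = 31 mm, on the lid's -y edge: it shuts toward +y. The stiff hinge (0.006 N m) holds the lid at any angle it is left at.
- lid_3_edge (a point): middle of the free edge of lid 3, on its upper (outer) face, 33 mm from its hinge line
- lid_4 (a joint): orange lid 4 of 5 (1 at the -y end), a plate 58 (x) x 33 (y) x 2.5 mm. Radians: 0 = shut, lying flat; 1.57 = upright; 1.75 = open stop. Hinge line along the organiser's x at y = 18, z = 31 mm, on the lid's -y edge: it shuts toward +y. The stiff hinge (0.006 N m) holds the lid at any angle it is left at.
- lid_4_edge (a point): middle of the free edge of lid 4, on its upper (outer) face, 33 mm from its hinge line
- lid_5 (a joint): orange lid 5 of 5 (1 at the -y end), a plate 58 (x) x 33 (y) x 2.5 mm. Radians: 0 = shut, lying flat; 1.57 = upright; 1.75 = open stop. Hinge line along the organiser's x at y = 54, z = 31 mm, on the lid's -y edge: it shuts toward +y. The stiff hinge (0.006 N m) holds the lid at any angle it is left at.
- lid_5_edge (a point): middle of the free edge of lid 5, on its upper (outer) face, 33 mm from its hinge line
- lock (a joint): red locking slide: 0 = unlocked, 0.013 = fully home (end stop); metres, grows toward the organiser's +y. Needs about 1.2 N, stays where left. At home its five hooks stand over the side tongues of the shut lids, 2.5 mm above them; slid home too early they keep the lids from shutting.
- lock_stub (a point): top centre of the red thumb stub on the locking slide: 10 (x) x 11 (y) mm, its top 52 mm above the table; it stands free above the hooks from 38 mm up. On the organiser it lies at x = -37 mm, y = 0 (unlocked) to 13 mm (home).
- knob_green: green glass drawer knob, six-sided, 32x34x29 mm, loose, not part of the job; origin at the centre of its underside
- knob_pale: pale wooden ball knob, 30x30x32 mm, loose, not part of the job; origin at the centre of its underside
- screwdriver: red-handled screwdriver, 209 long, 31 high, lying down (mm), loose, not part of the job; origin at the centre of its underside
- knob_red: dark red wooden knob, 54x54x38 mm, loose, not part of the job; origin at the centre of its underside
- screw_jar: glass jar of old screws, 64 mm wide, 84 mm high, loose, not part of the job; origin at the centre of its underside

How it is judged:
By the outcome, as a careful person would: the job done as asked, in the order asked, and still so for the second after the job is handed in, with the robot touching nothing.
It also fails if it takes over 61 s, if anything falls off the work surface, if the arm or the gripper's body presses on something with over 40 N, if the wrist force passes 120 N, or if a joint passes its speed limit or range.

## Robot

A 6-joint arm with a two-finger parallel gripper is mounted at the origin on a cart in front of the work surface, level with it; the furniture and walls round the work are solid. World frame = base frame: x ahead of the robot, y to its left, z up, the work surface at z = 0. Lengths are in mm, angles in rad, forces in N, time in s.
With the tool pointing down it reaches from about 300 to 875 mm from the base axis. Payload 4.2 kg.
Tool frame: the origin (TCP) lies at the very end of the fingers, on their centre line; the grasp point (between the pads) lies 19 mm behind it; z points along the fingers, y is the line along which they close (so a half turn about z gives the same grasp; the last joint's range is limited). The gripper opens to 85 mm and grips with 20 to 120 N. Pads are 22 mm wide; open, the fingers measure 114 mm over their backs; the gripper's body (76 mm by 85 mm) begins 54 mm behind the grasp point. The pads swing forward as they close: fully open they stand 13 mm farther back than shut.
Start: joints at [-1.361, 0.32, 1.565, -0, 1.257, -0.02], TCP at [130.977, -559.899, 231.338] pointing down, gripper open.
Joint ranges: [-3.11, 3.11], [-0.84, 2.01], [0.21, 2.61], [-1.34, 4.49], [0.05, 2.63], [-2.56, 2.56]. Speed limits (rad/s): [2.57, 2.57, 3.14, 3.14, 3.14, 3.14].

## Interface

Orientations are given as a rotation vector (axis times angle).
In Python, from plant import bot gives the robot as it stands.
- The arm moves only by the tool drive_tool, never from a script. Its argument "series" is a list of rows, each an object with "delta_pos": the shift along the tool's x, y, z normalised to -1 to 1, where 1 is 50 mm, a list of three; "twist": the turn, a rotation vector about the tool's x, y, z normalised to -1 to 1, where 1 is 90 degrees, a list of three; "jaw": the opening, from -1 (shut) to 1 (fully open), so that 0 is half open. A call has 1 to 8 rows; each row shifts and turns the commanded pose from where the row before left it, along the tool's axes as they then stand; what a row does not reach is not made up. A row lasts 1/10 s, in which the tool goes at most 50 mm and 8.59 degrees, less where a joint would pass 70% of its speed; a pose out of reach is approached as far as the arm can. A call with a number of a shift or a turn outside -1 to 1 is refused whole. A call with a gripper value outside its range is refused whole. The fingers move at their own pace and stop on an object; "force" is the grip in N (left out, the last holds). Time passes only in rows, so rows that do not move let the fingers close. It gives the time, the measured TCP pose, the force, the opening and the grip force at its end, in the units of the state.
- bot.sense(): the state, without advancing time (a new reading comes with each control period).
- bot.read_camera(name): name is "scene" or "top"; returns the picture (420x560x3 uint8, red, green, blue); there is no depth.
- bot.get_calibration(name): a dict with "fovy" (degrees; the focal length in pixels is half the picture's height over the tangent of half this angle, whatever the lens; pixels are square), "cx", "cy" (the principal point, pixels), "rvec" (rotation vector, rad) and "tvec" (3), from world to camera coordinates, as OpenCV has them. Camera axes: x right, y down, z forward; pixel columns grow to the right and rows downward; lengths in mm; the calibration is good to about 2 mm. A picture is of the moment at which its call begins. get_calibration takes no time and is no camera call.
- bot.sign_off(): hands the job in; it is judged then, once.
The state is a dict: "time": time; "joints": joint angles; "dq": joint speeds; "effort": joint torques, N m; "position": TCP position; "orientation": TCP orientation; "ft_force": force on the tool from outside, world axes, zero at the start; "wrist_torque": the same for the moment, N m; "width": finger opening in mm; "grip_force": force on a finger pad.
Only numpy, scipy, OpenCV 4.12 (cv2) and the standard library are available. Lean on these libraries where they do the work, as an engineer would, in place of code of your own. Each camera call takes 0.05 s, during which the arm holds its last target. There are 200 camera calls.

## Working session

There is one attempt and no reset: what is moved stays moved. The work goes in short steps, Python scripts to look and compute and a tool call to move; the robot and the scene stay as the last step left them, time stands still between calls to the robot, and variables do not carry over. Pictures are saved under pics/ and viewed, at most 11 in all, crops included, and the job is handed in when it is done.

Besides the shell and the picture viewer there is one more tool, called after "Emit:" in YAML: its name, and indented under it one key for each argument. drive_tool: Moves the arm, as the interface text tells. Its arguments: {"type":"object","properties":{"series":{"type":"array"},"force":{"type":"number"}},"required":["series"]}

```bash
mkdir -p pics; python3 - <<'E'
from plant import bot
import cv2
for n in("scene","top"):
    im=bot.read_camera(n); cv2.imwrite(f"pics/{n}0.png",im[:,:,::-1]); print(n,bot.get_calibration(n))
s=bot.sense(); print(s["time"],s["position"],s["orientation"],s["width"])
E
```

```text
scene {'fovy': 56.653028763078844, 'cx': 280.9176374930747, 'cy': 205.54674194483033, 'rvec': array([ 0.93774564, -2.19569973,  1.30998516]), 'tvec': array([407.79830657, 215.56698137, 571.20822929])}
top {'fovy': 44.64473839440888, 'cx': 284.3852887914194, 'cy': 210.08222073688304, 'rvec': array([ 2.11519269, -2.12410981,  0.20607683]), 'tvec': array([ 81.72278709, 534.13964484, 996.28095306])}
0.1 [ 130.88626356 -559.45908297  230.56884586] [-3.11927572e+00 -3.59971184e-01  2.16324429e-04] 85.83432971804031
```

View pics/scene0.png

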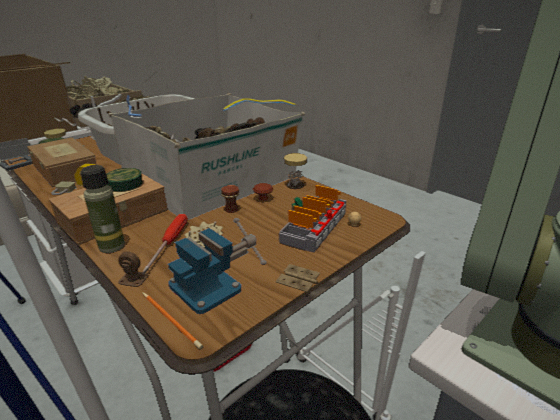

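View pics/top0.png

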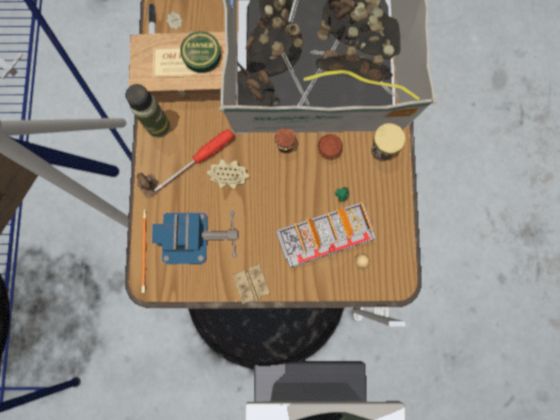

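The scene view shows the organiser at about (315,220) px with several lids standing open. In the top view it is at about (325,235), with the red slide on its lower side (toward the robot). Next I'll enlarge both and get approximate positions.

```bash
cat > h.py <<'E'
import numpy as np, cv2
from plant import bot
def cal(n):
    c=bot.get_calibration(n); f=210/np.tan(np.radians(c["fovy"])/2)
    R=cv2.Rodrigues(np.array(c["rvec"]))[0]; return R,np.array(c["tvec"]),np.array([[f,0,c["cx"]],[0,f,c["cy"]],[0,0,1]])
def ray(n,p,z):
    R,t,K=cal(n); d=R.T@np.linalg.inv(K)@[p[0],p[1],1]; o=-R.T@t
    return o+d*(z-o[2])/d[2]
def proj(n,P):
    R,t,K=cal(n); return cv2.projectPoints(np.float64(P).reshape(-1,3),R,t,K,None)[0].reshape(-1,2)
E
python3 - <<'E'
from h import *
a=cv2.imread("pics/top0.png")[180:290,260:400]; b=cv2.imread("pics/scene0.png")[170:260,265:375]
a=cv2.resize(a,(763,600),interpolation=cv2.INTER_CUBIC);b=cv2.resize(b,(733,600),interpolation=cv2.INTER_CUBIC)
cv2.imwrite("pics/a.png",a);cv2.imwrite("pics/b.png",b)
for p in [(278,239),(291,267),(375,236),(364,206)]: print(ray("top",p,20).round(1))
print(ray("top",(342,194),15).round(),ray("top",(362,262),15).round(), ray("top",(130,300),0).round(),ray("top",(415,300),0).round())
E
```

```text
[479.2  93.1  20. ]
[420.7  66.3  20. ]
[ 484.7 -109.9   20. ]
[548.8 -89.1  20. ]
[576. -44.  15.] [431. -82.  15.] [355. 402.   0.] [ 353. -192.    0.]
```

View pics/a.png

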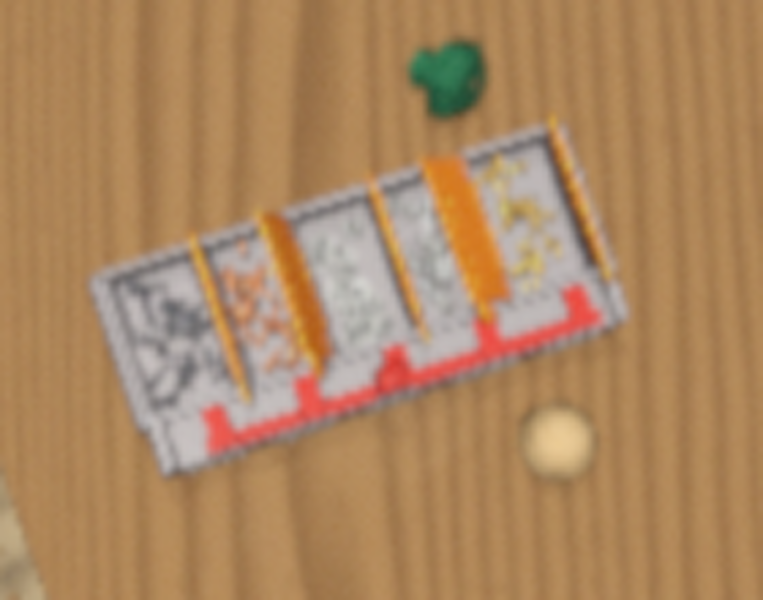

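View pics/b.png

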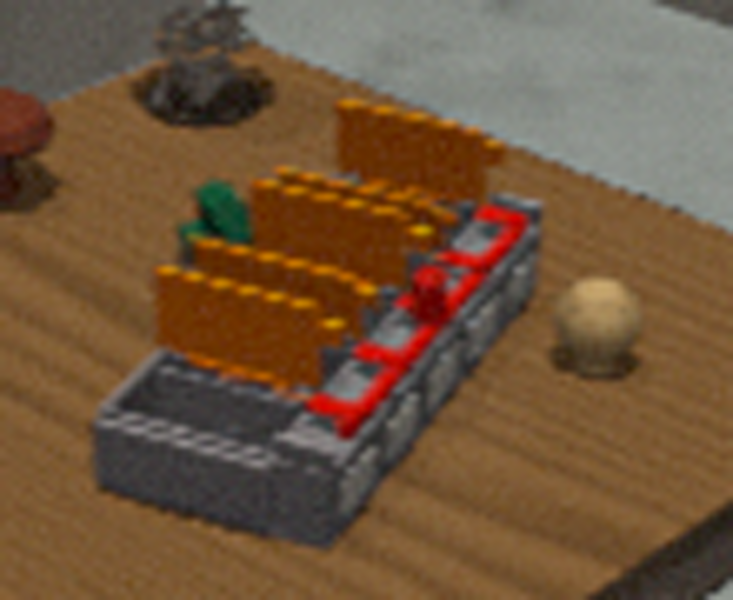

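The crops show five lids roughly upright. Lid 1 is at the right end, leaning outward, and lid 2 is partly lowered. The stub is at about (392,370) in the top crop, and the organiser's corners in that crop are at (92,278), (170,472), (628,315) and (562,130). I'll work out the pose from these points.

```bash
python3 - <<'E'
from h import *
px=lambda u,v:(260+(u+.5)/5.45-.5,180+(v+.5)/5.4545-.5)
# local pts: +y end/+x , +y/-x, -y/-x, -y/+x
C=[((92,278),31),((170,472),37.5),((628,315),37.5),((562,130),31)]
L=np.array([[38,94.5],[-43,94.5],[-43,-94.5],[38,-94.5]])
W=np.array([ray("top",px(*c),z)[:2] for c,z in C]); print(W.round(1)); 
print([np.linalg.norm(W[i]-W[(i+1)%4]).round(1) for i in range(4)])
l=L-L.mean(0); w=W-W.mean(0)
th=np.arctan2((l[:,0]*w[:,1]-l[:,1]*w[:,0]).sum(),(l*w).sum()); R=np.array([[np.cos(th),-np.sin(th)],[np.sin(th),np.cos(th)]])
o=W.mean(0)-R@L.mean(0); print("yaw",th,"origin",o)
print("stub pred",o+R@[-37,0],"seen",ray("top",px(392,368),52))
print("stub from scene", ray("scene",(265+430/6.667,170+270/6.667),52), "proj",proj("scene",[*(o+R@[-37,0]),52]),(265+430/6.667,170+270/6.667))
for p in ([7,-135],[7,75],[7,115],[-37,-40]): print(p,(o+R@p).round(1))
Rt=cv2.Rodrigues(bot.sense()["orientation"])[0]; print(Rt.round(3)); print("tool y yaw",np.arctan2(Rt[1,1],Rt[0,1]))
E
```

```text
[[ 495.4   96.1]
 [ 421.1   66.9]
 [ 479.4 -106.3]
 [ 552.1  -84.8]]
[np.float64(79.8), np.float64(182.8), np.float64(75.8), np.float64(189.6)]
yaw 0.31687498351255394 origin [489.35736838  -6.23870785]
stub pred [454.19945751 -17.76785802] seen [457.92302753 -15.44131031  52.        ]
stub from scene [456.31745468 -16.92328589  52.        ] proj [[330.49363007 210.70119539]] (329.49677516124194, 210.49797510124495)
[7, -135] [ 538.1 -132.3]
[7, 75] [472.6  67.2]
[7, 115] [460.2 105.2]
[-37, -40] [466.7 -55.8]
[[ 0.974  0.228 -0.   ]
 [ 0.228 -0.974  0.002]
 [ 0.    -0.002 -1.   ]]
tool y yaw -1.3410084313466517
```

Emit:
drive_tool:
  series:
    - {"delta_pos": [0,0,0],"twist": [0,0,-0.051],"jaw": -1}
    - {"delta_pos": [0.74,-0.4,0],"twist": [0,0,0],"jaw": -1}
    - {"delta_pos": [0.74,-0.4,0],"twist": [0,0,0],"jaw": -1}
    - {"delta_pos": [0.74,-0.4,0],"twist": [0,0,0],"jaw": -1}
    - {"delta_pos": [0.74,-0.4,0],"twist": [0,0,0],"jaw": -1}
    - {"delta_pos": [0.74,-0.4,0],"twist": [0,0,0],"jaw": -1}
    - {"delta_pos": [0.74,-0.4,0],"twist": [0,0,0],"jaw": -1}
    - {"delta_pos": [0.74,-0.4,0],"twist": [0,0,0],"jaw": -1}
  force: 20

```text
time: 0.9
position: [335.7, -346.0, 231.1]
orientation: [-3.104, -0.484, 0.0]
ft_force: [-0.5, -1.1, 0.3]
width: 0.0
grip_force: 0.0
```

Emit:
drive_tool:
  series:
    - {"delta_pos": [0.74,-0.4,0],"twist": [0,0,0],"jaw": -1}
    - {"delta_pos": [0.74,-0.4,0],"twist": [0,0,0],"jaw": -1}
    - {"delta_pos": [0.74,-0.4,0],"twist": [0,0,0],"jaw": -1}
    - {"delta_pos": [0.74,-0.4,0],"twist": [0,0,0],"jaw": -1}
    - {"delta_pos": [0.74,-0.4,0],"twist": [0,0,0],"jaw": -1}
    - {"delta_pos": [0.74,-0.4,0],"twist": [0,0,0],"jaw": -1}
    - {"delta_pos": [0,0,0],"twist": [0,0,0],"jaw": -1}

```text
time: 1.6
position: [512.5, -162.3, 230.6]
orientation: [-3.101, -0.492, -0.002]
ft_force: [0.2, -0.8, -0.5]
width: -0.3
grip_force: 0.0
```

Emit:
drive_tool:
  series:
    - {"delta_pos": [0.175,-0.106,0.8],"twist": [0,0,0],"jaw": -1}
    - {"delta_pos": [0.175,-0.106,0.8],"twist": [0,0,0],"jaw": -1}
    - {"delta_pos": [0.175,-0.106,0.8],"twist": [0,0,0],"jaw": -1}
    - {"delta_pos": [0.175,-0.106,0.8],"twist": [0,0,0],"jaw": -1}
    - {"delta_pos": [0,0,0.6],"twist": [0,0,0],"jaw": -1}
    - {"delta_pos": [0,0,0],"twist": [0,0,0],"jaw": -1}

```text
time: 2.2
position: [532.8, -134.2, 37.2]
orientation: [-3.1, -0.484, 0.015]
ft_force: [-0.4, -0.8, 0.1]
width: -0.0
grip_force: 0.0
```

```bash
python3 - <<'E'
from h import *
s=bot.sense(); print(s["position"],s["ft_force"],s["time"])
a=cv2.resize(bot.read_camera("scene")[150:260,260:400,::-1],(763,600),interpolation=cv2.INTER_CUBIC); cv2.imwrite("pics/c.png",a)
E
```

```text
[ 532.75341112 -134.20928665   37.22739094] [-0.44164105 -0.76388727  0.12602586] 2.2
```

View pics/c.png

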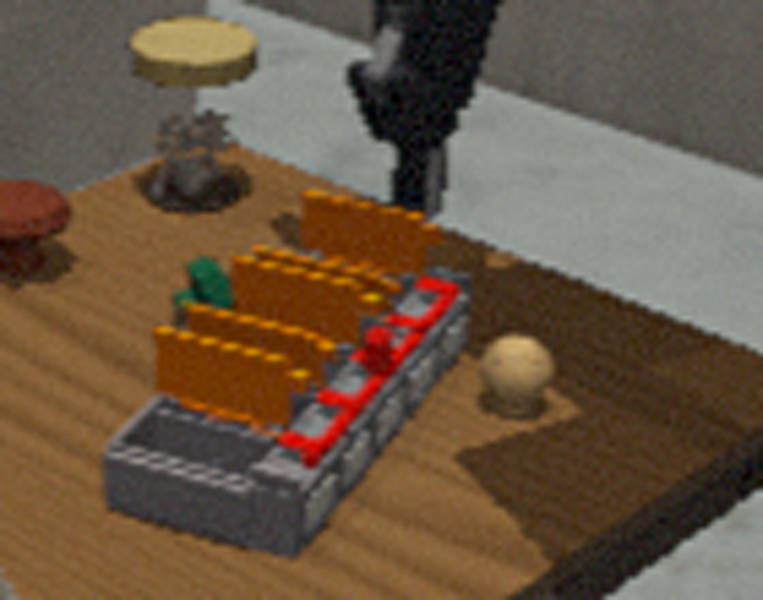

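The finger stands behind lid 1, over the lid row and clear of the knobs. First sweep will be at a height of about 40 mm.

Emit:
drive_tool:
  series:
    - {"delta_pos": [0.12,0,-0.03],"twist": [0,0,0],"jaw": -1}
    - {"delta_pos": [0,-0.2,0],"twist": [0,0,0],"jaw": -1}
    - {"delta_pos": [0,-0.2,0],"twist": [0,0,0],"jaw": -1}
    - {"delta_pos": [0,-0.2,0],"twist": [0,0,0],"jaw": -1}
    - {"delta_pos": [0,-0.2,0],"twist": [0,0,0],"jaw": -1}
    - {"delta_pos": [0,-0.2,0],"twist": [0,0,0],"jaw": -1}
    - {"delta_pos": [0,-0.2,0],"twist": [0,0,0],"jaw": -1}
    - {"delta_pos": [0,-0.2,0],"twist": [0,0,0],"jaw": -1}

```text
time: 3.05
position: [520.7, -65.3, 42.8]
orientation: [3.104, 0.485, -0.0]
ft_force: [0.5, -0.1, -0.3]
width: 0.1
grip_force: 0.2
```

```bash
python3 - <<'E'
from h import *
s=bot.sense(); print(s["position"],s["ft_force"])
a=cv2.resize(bot.read_camera("scene")[150:260,260:400,::-1],(763,600),interpolation=cv2.INTER_CUBIC); cv2.imwrite("pics/d.png",a)
E
```

```text
[520.6925178  -65.32997156  42.82321516] [ 0.52800299 -0.14908314 -0.2777077 ]
```

View pics/d.png

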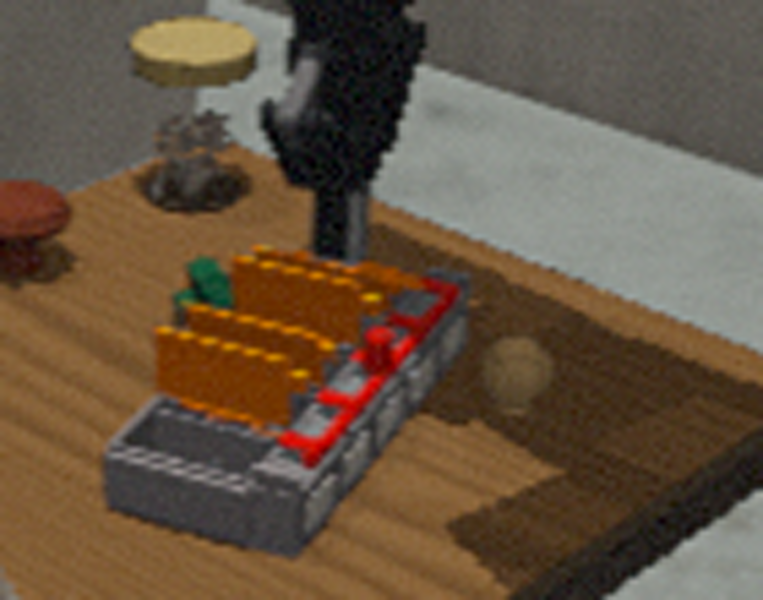

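Lids 1 and 2 are folding down and the organiser hasn't moved. Continuing the sweep.

Emit:
drive_tool:
  series:
    - {"delta_pos": [0,-0.2,0.03],"twist": [0,0,0],"jaw": -1}
    - {"delta_pos": [0,-0.2,0],"twist": [0,0,0],"jaw": -1}
    - {"delta_pos": [0,-0.2,0],"twist": [0,0,0],"jaw": -1}
    - {"delta_pos": [0,-0.2,0],"twist": [0,0,0],"jaw": -1}
    - {"delta_pos": [0,-0.2,0],"twist": [0,0,0],"jaw": -1}
    - {"delta_pos": [0,-0.2,0],"twist": [0,0,0],"jaw": -1}
    - {"delta_pos": [0,-0.2,0],"twist": [0,0,0],"jaw": -1}
    - {"delta_pos": [0,-0.2,0],"twist": [0,0,0],"jaw": -1}

```text
time: 3.9
position: [496.3, 10.8, 41.3]
orientation: [3.104, 0.485, -0.0]
ft_force: [-0.2, -1.1, 0.4]
width: 0.5
grip_force: 0.2
```

Emit:
drive_tool:
  series:
    - {"delta_pos": [0,-0.22,0],"twist": [0,0,0],"jaw": -1}
    - {"delta_pos": [0,-0.22,0],"twist": [0,0,0],"jaw": -1}
    - {"delta_pos": [0,-0.22,0],"twist": [0,0,0],"jaw": -1}
    - {"delta_pos": [0,-0.22,0],"twist": [0,0,0],"jaw": -1}
    - {"delta_pos": [0,-0.22,0],"twist": [0,0,0],"jaw": -1}
    - {"delta_pos": [0,-0.22,0],"twist": [0,0,0],"jaw": -1}
    - {"delta_pos": [0,-0.22,0],"twist": [0,0,0],"jaw": -1}
    - {"delta_pos": [0,-0.22,0],"twist": [0,0,0],"jaw": -1}

```text
time: 4.7
position: [469.4, 94.6, 41.2]
orientation: [3.104, 0.485, -0.0]
ft_force: [0.7, -0.2, -0.1]
width: -0.1
grip_force: 0.0
```

Emit:
drive_tool:
  series:
    - {"delta_pos": [0,-0.2,-0.2],"twist": [0,0,0],"jaw": -1}
    - {"delta_pos": [0,0,-0.8],"twist": [0,0,0],"jaw": -1}
    - {"delta_pos": [0,0.7,-0.2],"twist": [0,0,0],"jaw": -1}
    - {"delta_pos": [0,0.7,0],"twist": [0,0,0],"jaw": -1}
    - {"delta_pos": [0,0.7,0],"twist": [0,0,0],"jaw": -1}
    - {"delta_pos": [0,0.7,0],"twist": [0,0,0],"jaw": -1}
    - {"delta_pos": [0,0.7,0],"twist": [0,0,0],"jaw": -1}
    - {"delta_pos": [0,0.7,0],"twist": [0,0,0],"jaw": -1}

```text
time: 5.5
position: [531.3, -97.7, 102.2]
orientation: [3.104, 0.485, 0.001]
ft_force: [0.2, 0.6, 0.4]
width: -0.0
grip_force: 0.0
```

Emit:
drive_tool:
  series:
    - {"delta_pos": [0,0.4,0],"twist": [0,0,0],"jaw": -1}
    - {"delta_pos": [0,0,0],"twist": [0,0,0],"jaw": -1}

```text
time: 5.7
position: [538.0, -117.7, 102.0]
orientation: [3.104, 0.48, 0.003]
ft_force: [-1.6, 0.1, -0.1]
width: 0.0
grip_force: 0.0
```

Emit:
drive_tool:
  series:
    - {"delta_pos": [-0.05,0,0.68],"twist": [0,0,0],"jaw": -1}
    - {"delta_pos": [0,0,0.68],"twist": [0,0,0],"jaw": -1}
    - {"delta_pos": [0,0,0],"twist": [0,0,0],"jaw": -1}
    - {"delta_pos": [0,0,0],"twist": [0,0,0],"jaw": -1}

```text
time: 6.1
position: [534.4, -115.6, 33.8]
orientation: [-3.103, -0.486, 0.001]
ft_force: [0.7, -0.8, 0.3]
width: 0.6
grip_force: 0.0
```

```bash
python3 - <<'E'
from h import *
s=bot.sense(); print(s["position"],s["ft_force"])
a=cv2.resize(bot.read_camera("scene")[150:260,260:400,::-1],(763,600),interpolation=cv2.INTER_CUBIC); cv2.imwrite("pics/e.png",a)
E
```

```text
[ 534.39702033 -115.59105884   33.77644147] [ 0.68388024 -0.78420667  0.29579245]
```

View pics/e.png

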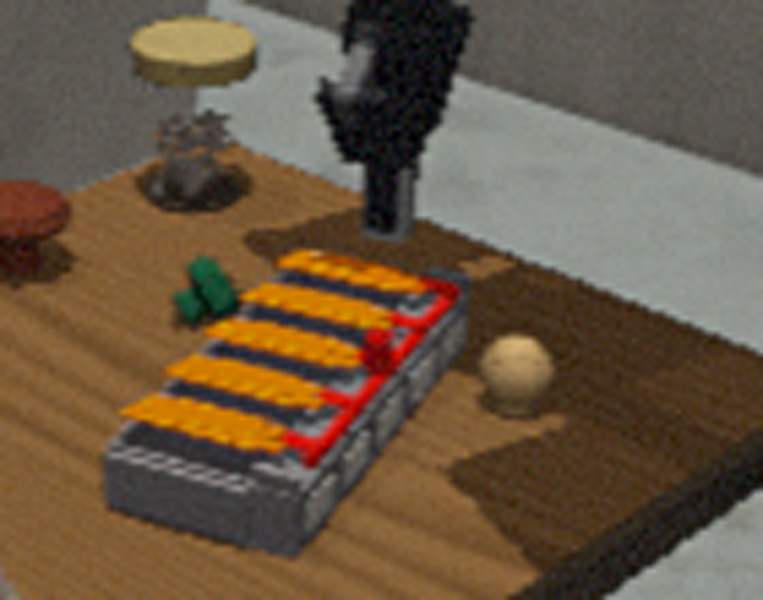

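All lids are down to about 0.3 rad and the organiser is unmoved. The second, lower sweep follows.

Emit:
drive_tool:
  series:
    - {"delta_pos": [0,-0.2,0.01],"twist": [0,0,0],"jaw": -1}
    - {"delta_pos": [0,-0.2,0],"twist": [0,0,0],"jaw": -1}
    - {"delta_pos": [0,-0.2,0],"twist": [0,0,0],"jaw": -1}
    - {"delta_pos": [0,-0.2,0],"twist": [0,0,0],"jaw": -1}
    - {"delta_pos": [0,-0.2,0],"twist": [0,0,0],"jaw": -1}
    - {"delta_pos": [0,-0.2,0],"twist": [0,0,0],"jaw": -1}
    - {"delta_pos": [0,-0.2,0],"twist": [0,0,0],"jaw": -1}
    - {"delta_pos": [0,-0.2,0],"twist": [0,0,0],"jaw": -1}

```text
time: 6.95
position: [509.8, -39.5, 32.8]
orientation: [3.104, 0.485, -0.0]
ft_force: [0.7, -0.3, 0.4]
width: 0.1
grip_force: 0.1
```

Emit:
drive_tool:
  series:
    - {"delta_pos": [0,-0.2,0],"twist": [0,0,0],"jaw": -1}
    - {"delta_pos": [0,-0.2,0],"twist": [0,0,0],"jaw": -1}
    - {"delta_pos": [0,-0.2,0],"twist": [0,0,0],"jaw": -1}
    - {"delta_pos": [0,-0.2,0],"twist": [0,0,0],"jaw": -1}
    - {"delta_pos": [0,-0.2,0],"twist": [0,0,0],"jaw": -1}
    - {"delta_pos": [0,-0.2,0],"twist": [0,0,0],"jaw": -1}
    - {"delta_pos": [0,-0.2,0],"twist": [0,0,0],"jaw": -1}
    - {"delta_pos": [0,-0.2,0],"twist": [0,0,0],"jaw": -1}

```text
time: 7.75
position: [485.4, 36.7, 32.8]
orientation: [-3.104, -0.485, 0.0]
ft_force: [0.0, 0.3, -0.0]
width: 0.4
grip_force: 0.1
```

Emit:
drive_tool:
  series:
    - {"delta_pos": [0,-0.2,0],"twist": [0,0,0],"jaw": -1}
    - {"delta_pos": [0,-0.2,0],"twist": [0,0,0],"jaw": -1}
    - {"delta_pos": [0,0,0],"twist": [0,0,0],"jaw": -1}
    - {"delta_pos": [0,0,0],"twist": [0,0,0],"jaw": -1}

```text
time: 8.15
position: [479.5, 55.1, 32.8]
orientation: [3.104, 0.486, -0.0]
ft_force: [-0.4, -0.5, 0.0]
width: -0.2
grip_force: 0.0
```

Emit:
drive_tool:
  series:
    - {"delta_pos": [0,-0.2,0],"twist": [0,0,0],"jaw": -1}
    - {"delta_pos": [0,-0.12,0],"twist": [0,0,0],"jaw": -1}
    - {"delta_pos": [0,0,0.01],"twist": [0,0,0],"jaw": -1}
    - {"delta_pos": [0,0,0.01],"twist": [0,0,0],"jaw": -1}
    - {"delta_pos": [0,0,0],"twist": [0,0,0],"jaw": -1}

```text
time: 8.65
position: [474.5, 70.7, 32.2]
orientation: [-3.103, -0.484, 0.0]
ft_force: [-2.5, 2.8, 4.5]
width: 0.2
grip_force: 2.7
```

Emit:
drive_tool:
  series:
    - {"delta_pos": [0,0,-0.1],"twist": [0,0,0],"jaw": -1}
    - {"delta_pos": [0,0.36,0],"twist": [0,0,0],"jaw": -1}
    - {"delta_pos": [0,0.36,0],"twist": [0,0,0],"jaw": -1}
    - {"delta_pos": [0,0,0],"twist": [0,0,0],"jaw": -1}
    - {"delta_pos": [0,0,0.1],"twist": [0,0,0],"jaw": -1}
    - {"delta_pos": [0,0,0],"twist": [0,0,0],"jaw": -1}
    - {"delta_pos": [0,0,0],"twist": [0,0,0],"jaw": -1}

```text
time: 9.35
position: [486.2, 35.8, 32.2]
orientation: [3.102, 0.487, 0.002]
ft_force: [0.2, -3.3, 6.0]
width: 0.1
grip_force: 2.6
```

Emit:
drive_tool:
  series:
    - {"delta_pos": [0,0,-0.1],"twist": [0,0,0],"jaw": -1}
    - {"delta_pos": [0,0.36,0],"twist": [0,0,0],"jaw": -1}
    - {"delta_pos": [0,0.36,0],"twist": [0,0,0],"jaw": -1}
    - {"delta_pos": [0,0,0],"twist": [0,0,0],"jaw": -1}
    - {"delta_pos": [0,0,0.1],"twist": [0,0,0],"jaw": -1}
    - {"delta_pos": [0,0,0],"twist": [0,0,0],"jaw": -1}
    - {"delta_pos": [0,0,0],"twist": [0,0,0],"jaw": -1}

```text
time: 10.05
position: [496.8, 2.0, 32.2]
orientation: [3.103, 0.487, 0.001]
ft_force: [-0.1, -3.2, 6.8]
width: 0.1
grip_force: 3.0
```

Emit:
drive_tool:
  series:
    - {"delta_pos": [0,0,-0.1],"twist": [0,0,0],"jaw": -1}
    - {"delta_pos": [0,0.36,0],"twist": [0,0,0],"jaw": -1}
    - {"delta_pos": [0,0.36,0],"twist": [0,0,0],"jaw": -1}
    - {"delta_pos": [0,0,0],"twist": [0,0,0],"jaw": -1}
    - {"delta_pos": [0,0,0.1],"twist": [0,0,0],"jaw": -1}
    - {"delta_pos": [0,0,0],"twist": [0,0,0],"jaw": -1}
    - {"delta_pos": [0,0,0],"twist": [0,0,0],"jaw": -1}

```text
time: 10.75
position: [507.7, -32.2, 32.2]
orientation: [3.103, 0.487, 0.001]
ft_force: [0.5, -3.2, 6.4]
width: 0.4
grip_force: 3.0
```

Emit:
drive_tool:
  series:
    - {"delta_pos": [0,0,-0.1],"twist": [0,0,0],"jaw": -1}
    - {"delta_pos": [0,0.36,0],"twist": [0,0,0],"jaw": -1}
    - {"delta_pos": [0,0.36,0],"twist": [0,0,0],"jaw": -1}
    - {"delta_pos": [0,0,0],"twist": [0,0,0],"jaw": -1}
    - {"delta_pos": [0,0,0.1],"twist": [0,0,0],"jaw": -1}
    - {"delta_pos": [0,0,0],"twist": [0,0,0],"jaw": -1}
    - {"delta_pos": [0,0,0],"twist": [0,0,0],"jaw": -1}

```text
time: 11.45
position: [518.6, -66.5, 32.2]
orientation: [3.103, 0.487, 0.001]
ft_force: [-0.8, -2.3, 5.9]
width: -0.1
grip_force: 2.9
```

Emit:
drive_tool:
  series:
    - {"delta_pos": [0,0,-0.5],"twist": [0,0,0],"jaw": -1}
    - {"delta_pos": [0,0,-0.5],"twist": [0,0,0],"jaw": -1}
    - {"delta_pos": [-0.44,-0.33,0],"twist": [0,0,0],"jaw": -1}
    - {"delta_pos": [-0.44,-0.33,0],"twist": [0,0,0],"jaw": -1}
    - {"delta_pos": [0,0,0],"twist": [0,0,0],"jaw": -1}

```text
time: 11.95
position: [461.7, -47.0, 81.0]
orientation: [-3.102, -0.487, 0.009]
ft_force: [-0.2, -0.5, 0.1]
width: -0.2
grip_force: 0.0
```

```bash
python3 - <<'E'
from h import *
s=bot.sense(); print(s["position"],s["ft_force"])
a=cv2.resize(bot.read_camera("scene")[150:260,260:400,::-1],(763,600),interpolation=cv2.INTER_CUBIC); cv2.imwrite("pics/f.png",a)
E
```

```text
[461.72497411 -47.0460251   80.97582498] [-0.15871249 -0.5271707   0.06331727]
```

View pics/f.png

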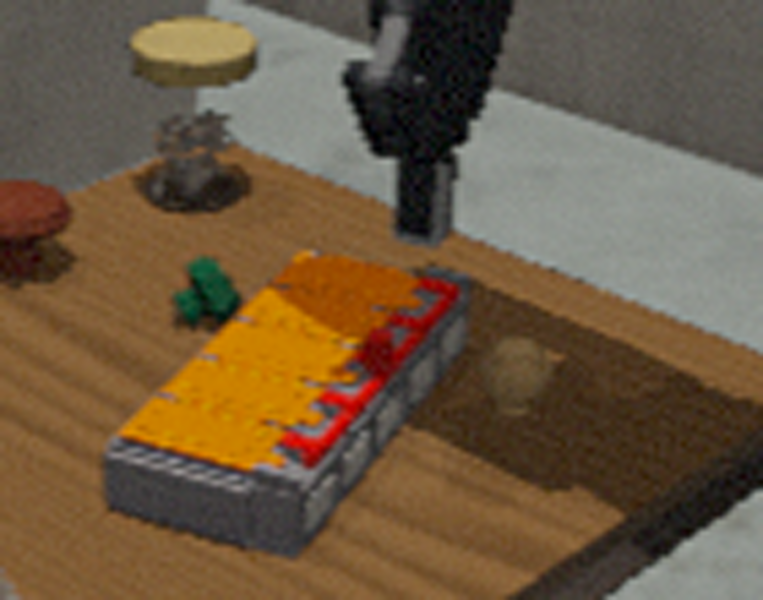

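All five lids are flat and the organiser is in the same place. Its near corner is still at (300,550), the red hooks are free, and the stub is at (378,345). Next I'll lower the finger behind the stub.

Emit:
drive_tool:
  series:
    - {"delta_pos": [0.08,0,0.38],"twist": [0,0,0],"jaw": -1}
    - {"delta_pos": [0,0,0.38],"twist": [0,0,0],"jaw": -1}
    - {"delta_pos": [0,0,0],"twist": [0,0,0],"jaw": -1}
    - {"delta_pos": [0,0,0],"twist": [0,0,0],"jaw": -1}

```text
time: 12.4
position: [470.8, -47.6, 43.6]
orientation: [-3.104, -0.485, 0.001]
ft_force: [0.4, 0.2, -0.3]
width: -0.2
grip_force: 0.0
```

Emit:
drive_tool:
  series:
    - {"delta_pos": [-0.08,-0.08,0],"twist": [0,0,0],"jaw": -1}
    - {"delta_pos": [0,-0.08,0],"twist": [0,0,0],"jaw": -1}
    - {"delta_pos": [0,-0.02,0],"twist": [0,0,0],"jaw": -1}
    - {"delta_pos": [0,-0.02,0],"twist": [0,0,0],"jaw": -1}
    - {"delta_pos": [0,-0.02,0],"twist": [0,0,0],"jaw": -1}
    - {"delta_pos": [0,-0.02,0],"twist": [0,0,0],"jaw": -1}
    - {"delta_pos": [0,0,0],"twist": [0,0,0],"jaw": -1}

```text
time: 13.1
position: [463.0, -37.5, 43.8]
orientation: [3.104, 0.485, -0.0]
ft_force: [0.2, 0.6, -0.8]
width: 0.3
grip_force: 0.0
```

Emit:
drive_tool:
  series:
    - {"delta_pos": [0,-0.02,0],"twist": [0,0,0],"jaw": -1}
    - {"delta_pos": [0,-0.02,0],"twist": [0,0,0],"jaw": -1}
    - {"delta_pos": [0,-0.02,0],"twist": [0,0,0],"jaw": -1}
    - {"delta_pos": [0,0,0],"twist": [0,0,0],"jaw": -1}

```text
time: 13.5
position: [462.0, -34.6, 43.8]
orientation: [3.104, 0.485, -0.0]
ft_force: [-0.4, -0.3, -0.5]
width: -0.0
grip_force: 0.0
```

Emit:
drive_tool:
  series:
    - {"delta_pos": [0,-0.02,0],"twist": [0,0,0],"jaw": -1}
    - {"delta_pos": [0,-0.02,0],"twist": [0,0,0],"jaw": -1}
    - {"delta_pos": [0,-0.02,0],"twist": [0,0,0],"jaw": -1}
    - {"delta_pos": [0,0,0],"twist": [0,0,0],"jaw": -1}

```text
time: 13.9
position: [461.2, -31.9, 43.8]
orientation: [3.104, 0.485, 0.0]
ft_force: [-0.2, -0.0, 0.5]
width: 0.3
grip_force: 0.2
```

```bash
cat >> h.py <<'E'
def red(im):
    h=cv2.cvtColor(im[205:250-5,310:352],cv2.COLOR_RGB2HSV); m=(((h[...,0]<5)|(h[...,0]>174))&(h[...,1]>170)&(h[...,2]>60))
    v,u=np.nonzero(m); return len(u),[ (310+np.percentile(u,2)).round(1),(205+np.percentile(v,98)).round(1),(310+u.mean()).round(2),(205+v.mean()).round(2)]
E
python3 - <<'E'
from h import *
print(red(cv2.imread("pics/scene0.png")[:,:,::-1])); im=bot.read_camera("scene"); print(red(im))
o=np.array([491.5,-5]);R=np.array([[.952,-.305],[.305,.952]])
print(proj("scene",[[*(o+R@[-37,d]),52] for d in (0,13)]))
cv2.imwrite("pics/g.png",cv2.resize(im[150:260,260:400,::-1],(763,600),interpolation=cv2.INTER_CUBIC))
E
```

```text
(184, [np.float64(312.0), np.float64(234.0), np.float64(326.6), np.float64(219.07)])
(155, [np.float64(313.0), np.float64(233.9), np.float64(326.19), np.float64(220.13)])
[[329.32085579 210.60329781]
 [326.99127341 213.17521057]]
```

View pics/g.png

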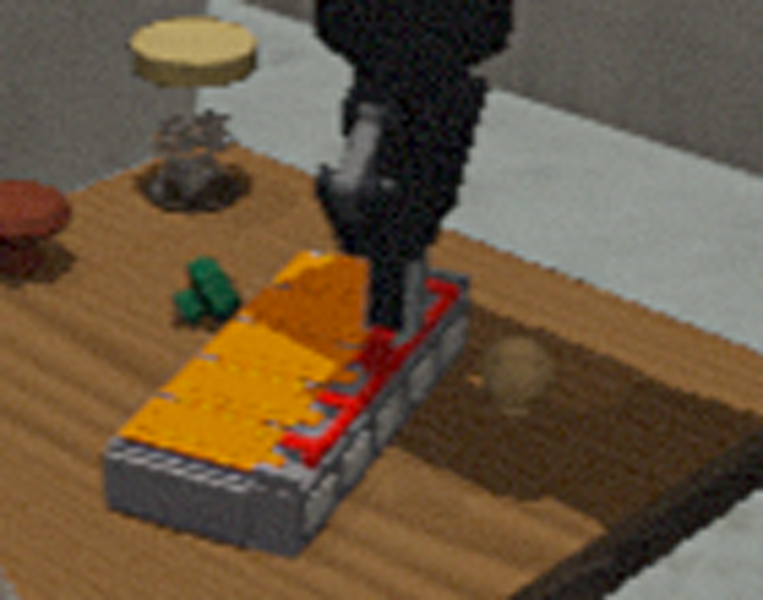

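The finger is just behind the stub, which hasn't moved yet. Pushing on.

Emit:
drive_tool:
  series:
    - {"delta_pos": [0,-0.02,0],"twist": [0,0,0],"jaw": -1}
    - {"delta_pos": [0,-0.02,0],"twist": [0,0,0],"jaw": -1}
    - {"delta_pos": [0,-0.02,0],"twist": [0,0,0],"jaw": -1}
    - {"delta_pos": [0,-0.02,0],"twist": [0,0,0],"jaw": -1}
    - {"delta_pos": [0,-0.02,0],"twist": [0,0,0],"jaw": -1}
    - {"delta_pos": [0,-0.02,0],"twist": [0,0,0],"jaw": -1}

```text
time: 14.55
position: [459.3, -26.1, 43.8]
orientation: [3.104, 0.485, 0.0]
ft_force: [1.3, -0.9, 1.1]
width: 0.3
grip_force: 0.5
```

Emit:
drive_tool:
  series:
    - {"delta_pos": [0,-0.02,0],"twist": [0,0,0],"jaw": -1}
    - {"delta_pos": [0,-0.02,0],"twist": [0,0,0],"jaw": -1}
    - {"delta_pos": [0,-0.02,0],"twist": [0,0,0],"jaw": -1}

```text
time: 14.85
position: [458.4, -23.2, 43.8]
orientation: [3.104, 0.485, -0.0]
ft_force: [0.4, -1.4, 0.9]
width: -0.1
grip_force: 0.6
```

```bash
python3 - <<'E'
from h import *
im=bot.read_camera("scene"); print(red(im), bot.sense()["ft_force"],bot.sense()["position"])
E
```

```text
(156, [np.float64(311.1), np.float64(235.0), np.float64(325.42), np.float64(221.1)]) [-0.29414022 -0.82424394  0.8248601 ] [458.29627784 -23.09520627  43.77974665]
```

Emit:
drive_tool:
  series:
    - {"delta_pos": [0,-0.02,0],"twist": [0,0,0],"jaw": -1}
    - {"delta_pos": [0,-0.02,0],"twist": [0,0,0],"jaw": -1}
    - {"delta_pos": [0,-0.02,0],"twist": [0,0,0],"jaw": -1}

```text
time: 15.2
position: [457.6, -20.7, 43.8]
orientation: [3.103, 0.486, 0.0]
ft_force: [0.4, -3.6, -0.7]
width: -0.0
grip_force: 1.7
```

Emit:
drive_tool:
  series:
    - {"delta_pos": [0,-0.01,0],"twist": [0,0,0],"jaw": -1}
    - {"delta_pos": [0,-0.01,0],"twist": [0,0,0],"jaw": -1}

```text
time: 15.4
position: [457.4, -19.7, 43.8]
orientation: [3.103, 0.485, 0.001]
ft_force: [0.8, -2.7, -0.6]
width: -0.0
grip_force: 1.6
```

Emit:
drive_tool:
  series:
    - {"delta_pos": [0,-0.01,0],"twist": [0,0,0],"jaw": -1}

```text
time: 15.5
position: [457.3, -19.1, 43.8]
orientation: [3.104, 0.485, 0.001]
ft_force: [1.4, -3.6, 0.1]
width: 0.1
grip_force: 1.6
```

Force has risen. I'll check whether the slide is home or the organiser is creeping.

```bash
cat >> h.py <<'E'
def shift(a,b,x0,y0,x1,y1):
    g=lambda i:cv2.resize(cv2.cvtColor(i,cv2.COLOR_RGB2GRAY)[y0:y1,x0:x1].astype(np.float32),None,fx=4,fy=4,interpolation=cv2.INTER_CUBIC)
    cc,M=cv2.findTransformECC(g(a),g(b),np.eye(2,3,dtype=np.float32),cv2.MOTION_TRANSLATION,(3,100,1e-5)); return (M[:,2]/4).round(2),round(cc,3)
E
python3 - <<'E'
from h import *
a=cv2.imread("pics/scene0.png")[:,:,::-1]; im=bot.read_camera("scene"); print(red(im), bot.sense()["ft_force"],bot.sense()["position"])
print("organiser end",shift(a,im,276,226,334,254-2), "front",shift(a,im,276,236,318,254)); cv2.imwrite("pics/hs.png",im[:,:,::-1])
o=np.array([491.5,-5]);R=np.array([[.952,-.305],[.305,.952]])
p=proj("scene",[[*(o+R@[-37,d]),37.5] for d in (72,85)]); print(p)
z=lambda i:cv2.resize(i[195:255,272:352,::-1],(400,300),interpolation=cv2.INTER_CUBIC)
b=cv2.imread("pics/scene0.png")[:,:,::-1]
cv2.imwrite("pics/k.png",np.hstack([z(b),z(im)]))
E
```

```text
(161, [np.float64(311.0), np.float64(235.0), np.float64(325.08), np.float64(221.28)]) [ 0.72335148 -3.74810544 -0.96934745] [457.30155122 -19.04304461  43.84509824]
organiser end (array([-0.9 ,  0.49], dtype=float32), 0.376) front (array([-0.97,  0.11], dtype=float32), 0.913)
[[315.45923005 231.70352064]
 [312.81144769 234.70000169]]
```

View pics/k.png

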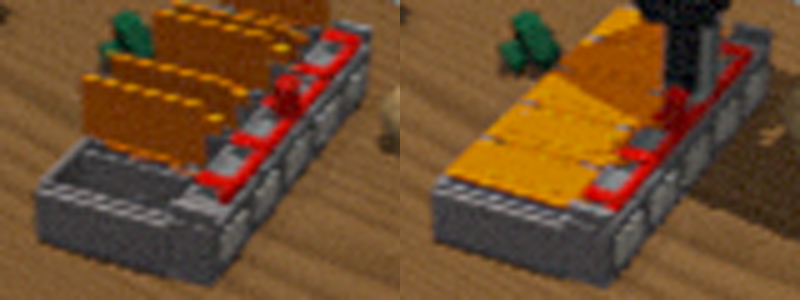

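```bash
python3 - <<'E'
from h import *
im=cv2.resize(cv2.imread("pics/hs.png")[150:260,260:400],(763,600),interpolation=cv2.INTER_CUBIC)
L=lambda n:cv2.imread(f"pics/{n}.png")
def sh(a,b,x0,y0,x1,y1):
    g=lambda i:cv2.GaussianBlur(cv2.cvtColor(i,cv2.COLOR_BGR2GRAY)[y0:y1,x0:x1].astype(np.float32),(0,0),3)
    cc,M=cv2.findTransformECC(g(a),g(b),np.eye(2,3,dtype=np.float32),cv2.MOTION_TRANSLATION,(3,200,1e-6)); return (M[:,2]/5.45).round(2),round(cc,3)
box=(85,475,330,575)
R=L("c")
for n in "defg": print(n,sh(R,L(n),*box))
print("now",sh(R,im,*box)," g->now",sh(L("g"),im,*box))
print("red slide g->now",sh(L("g"),im,275,425,330,470), "f->now",sh(L("f"),im,275,385,350,470))
E
```

```text
d (array([-0., -0.], dtype=float32), 0.996)
e (array([-0.02,  0.01], dtype=float32), 0.995)
f (array([-0.01,  0.  ], dtype=float32), 0.995)
g (array([-0.01,  0.  ], dtype=float32), 0.995)
now (array([-0.84,  0.11], dtype=float32), 0.974)  g->now (array([-0.84,  0.11], dtype=float32), 0.973)Traceback (most recent call last):
  File "<stdin>", line 11, in <module>
  File "<stdin>", line 6, in sh
cv2.error: OpenCV(4.12.0) /io/opencv/modules/video/src/ecc.cpp:574: error: (-7:Iterations do not converge) NaN encountered. in function 'findTransformECC'
```

The organiser crept a little right at the end of the push, about 0.8 px. I'll back off and measure the slide against the body in the top view.

Emit:
drive_tool:
  series:
    - {"delta_pos": [0,0.16,0],"twist": [0,0,0],"jaw": -1}
    - {"delta_pos": [0,0,-0.8],"twist": [0,0,0],"jaw": -1}
    - {"delta_pos": [0,0,-0.8],"twist": [0,0,0],"jaw": -1}
    - {"delta_pos": [-0.3,0.9,0],"twist": [0,0,0],"jaw": -1}
    - {"delta_pos": [-0.3,0.9,0],"twist": [0,0,0],"jaw": -1}
    - {"delta_pos": [-0.3,0.9,0],"twist": [0,0,0],"jaw": -1}
    - {"delta_pos": [-0.3,0.9,0],"twist": [0,0,0],"jaw": -1}
    - {"delta_pos": [0,0,0],"twist": [0,0,0],"jaw": -1}

```text
time: 16.35
position: [457.6, -221.2, 123.9]
orientation: [3.104, 0.475, 0.002]
ft_force: [-0.2, 0.4, -1.5]
width: -0.1
grip_force: 0.0
```

```bash
python3 - <<'E'
from h import *
a=cv2.imread("pics/top0.png"); b=bot.read_camera("top")[:,:,::-1]; cv2.imwrite("pics/top1.png",b); s=bot.read_camera("scene")[:,:,::-1]; cv2.imwrite("pics/scene1.png",s)
def masks(i):
    h=cv2.cvtColor(np.ascontiguousarray(i[195:275,270:385]),cv2.COLOR_BGR2HSV); H,S,V=cv2.split(h)
    r=((H<4)|(H>174))&(S>150)&(V>90); o=(H>8)&(H<24)&(S>200)&(V>110); return r,o
e=np.array([-.305,.952])
for n,i in(("0",a),("1",b)):
    r,o=masks(i)
    for k,m,z in(("red",r,37.5),("or",o,32.5)):
        v,u=np.nonzero(m); P=np.array([ray("top",(270+x,195+y),z)[:2] for x,y in zip(u,v)])
        c=np.linalg.svd(P-P.mean(0))[2][0]; q=(P-[491.5,-5])@e
        print(n,k,len(u),P.mean(0).round(1),"yaw",np.arctan2(-c[0],c[1]).round(3),"ly range",np.percentile(q,[1,99]).round(1))
z=lambda i:cv2.resize(i[195:275,270:385],(400,290),interpolation=cv2.INTER_CUBIC)
cv2.imwrite("pics/k2.png",np.hstack([z(a),z(b)]))
E
```

```text
0 red 174 [457.7 -21.8] yaw 0.317 ly range [-78.6  69.7]
0 or 180 [506.4 -26.3] yaw -2.828 ly range [-51.5  24. ]
1 red 163 [454.6 -11.4] yaw 0.302 ly range [-65.9  82.4]<stdin>:11: RuntimeWarning: Mean of empty slice.
  ret = ret.dtype.type(ret / rcount)
Traceback (most recent call last):
numpy.linalg.LinAlgError: 1-dimensional array given. Array must be at least two-dimensional
```

```bash
python3 - <<'E'
from h import *
a=cv2.imread("pics/top0.png");b=cv2.imread("pics/top1.png")
z=lambda i:cv2.resize(i[197:272,272:380],(760,528)[:2],interpolation=cv2.INTER_CUBIC)
cv2.imwrite("pics/k2.png",z(b))
def sh(a,b,x0,y0,x1,y1):
    g=lambda i:cv2.resize(cv2.cvtColor(i,cv2.COLOR_BGR2GRAY)[y0:y1,x0:x1].astype(np.float32),None,fx=4,fy=4,interpolation=cv2.INTER_CUBIC)
    try: cc,M=cv2.findTransformECC(g(a),g(b),np.eye(2,3,dtype=np.float32),cv2.MOTION_TRANSLATION,(3,200,1e-6)); return (M[:,2]/4).round(2),round(cc,3)
    except cv2.error: return None
print("left end",sh(a,b,272,225,288,262),"right end",sh(a,b,364,212,382,246),"background",sh(a,b,220,190,265,270))
s0=cv2.imread("pics/scene0.png");s1=cv2.imread("pics/scene1.png")
print("scene front",sh(s0,s1,276,238,322,256),"right side",sh(s0,s1,335,205,356,225),"red hook front",sh(s0,s1,308,224,330,242))
E
```

```text
left end (array([-0.31, -0.78], dtype=float32), 0.489) right end (array([-1.19,  1.46], dtype=float32), 0.262) background (array([-0.  , -0.01], dtype=float32), 0.993)
scene front (array([-0.81,  0.11], dtype=float32), 0.933) right side (array([-0.03,  0.39], dtype=float32), 0.876) red hook front None
```

View pics/k2.png

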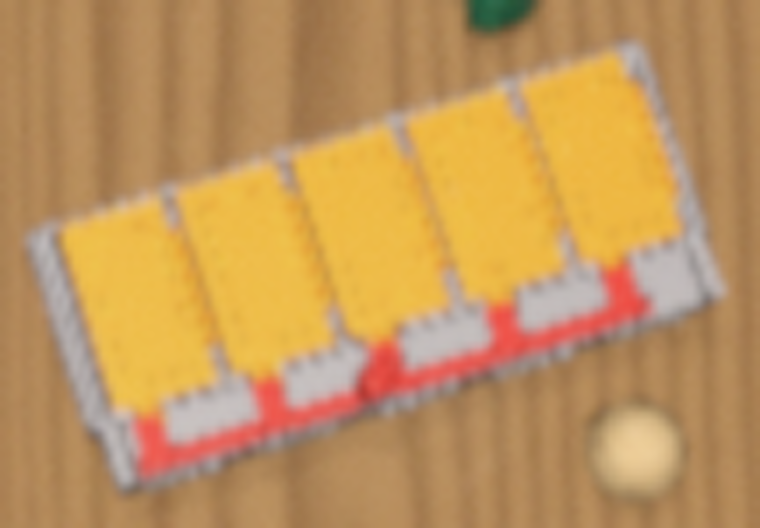

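```bash
python3 - <<'E'
from h import *
o=np.array([491.5,-5]);th=.31;R=np.array([[np.cos(th),-np.sin(th)],[np.sin(th),np.cos(th)]])
def red_(i):
    i=i.astype(np.float32); return cv2.GaussianBlur(cv2.resize(np.clip(i[...,2]-1.25*i[...,1]-20-0*i[...,0],0,None)[195:285,265:385],None,fx=4,fy=4,interpolation=cv2.INTER_CUBIC),(0,0),2)
a,b=[cv2.imread(f"pics/top{k}.png") for k in(0,1)]
def sup(i):  # suppress orange/table: keep hue<=5 or >=172
    h=cv2.cvtColor(i,cv2.COLOR_BGR2HSV)[...,0]; m=((h<=6)|(h>=172)).astype(np.uint8); return i*m[...,None]
A,B=red_(sup(a)),red_(sup(b))
d=proj("top",[[*(o+R@[-37,y]),37.5] for y in(0,12.)]);g=(d[1]-d[0])*4
cc,M=cv2.findTransformECC(A,B,np.array([[1,0,g[0]],[0,1,g[1]]],np.float32),cv2.MOTION_EUCLIDEAN,(3,300,1e-7))
P=np.array([o+R@[-37,y] for y in(-60,0,60)]); px=proj("top",np.c_[P,[37.5]*3])
q=((px-[265,195]+.5)*4-.5); q2=q@M[:,:2].T+M[:,2]; px2=(q2+.5)/4-.5+[265,195]
W=np.array([ray("top",p,37.5)[:2] for p in px2]); print("slide",cc,((W-P)@R).round(2))
# body from scene
s=[cv2.imread(f"pics/scene{k}.png") for k in(0,1)]
def sh(box,n=None):
    x0,y0,x1,y1=box; f=lambda i:cv2.GaussianBlur(cv2.resize(cv2.cvtColor(i,cv2.COLOR_BGR2GRAY)[y0:y1,x0:x1].astype(np.float32),None,fx=4,fy=4,interpolation=cv2.INTER_CUBIC),(0,0),2)
    cc,M=cv2.findTransformECC(f(s[0]),f(s[1]),np.eye(2,3,dtype=np.float32),cv2.MOTION_TRANSLATION,(3,300,1e-7)); return M[:,2]/4,cc
for nm,l,z in(("front +y face",[0,94.5],12),("side y60",[-43,60],15),("side y25",[-43,25],15),("side y-30",[-43,-30],15),("side y-70",[-43,-70],15)):
    c=proj("scene",[*(o+R@l),z])[0]; w=(20,7) if nm[0]=="f" else (8,7); box=[int(c[0]-w[0]),int(c[1]-w[1]),int(c[0]+w[0]),int(c[1]+w[1])]
    d,cc=sh(box); p=(ray("scene",c+d,z)-ray("scene",c,z))[:2]@R; print(nm,box,d.round(2),round(cc,3),"local shift",p.round(2))
E
```

```text
slide 0.9912288338013087 [[-0.56 13.1 ]
 [ 0.2  12.99]
 [ 0.95 12.9 ]]
front +y face [274, 235, 314, 249] [-1.06  0.29] 0.922 local shift [1.46 1.99]
side y60 [312, 231, 328, 245] [-1.27  1.17] 0.673 local shift [0.53 5.34]
side y25 [318, 224, 334, 238] [-1.12  1.17] 0.559 local shift [0.26 5.57]
side y-30 [328, 212, 344, 226] [-2.21  2.76] 0.531 local shift [-0.21 13.87]
side y-70 [334, 205, 350, 219] [-1.12  2.15] 0.732 local shift [-1.41 10.96]
```

```bash
python3 - <<'E'
from h import *
o=np.array([491.5,-5]);th=.31;R=np.array([[np.cos(th),-np.sin(th)],[np.sin(th),np.cos(th)]])
s1=cv2.imread("pics/scene1.png"); b=cv2.resize(s1[150:260,260:400],(763,600),interpolation=cv2.INTER_CUBIC); a=cv2.imread("pics/f.png"); c=cv2.imread("pics/c.png")
def sh(a,b,box,z):
    x0,y0,x1,y1=box; g=lambda i:cv2.GaussianBlur(i[y0:y1,x0:x1].astype(np.float32).mean(2),(0,0),2.5)
    cc,M=cv2.findTransformECC(g(a),g(b),np.eye(2,3,dtype=np.float32),cv2.MOTION_TRANSLATION,(3,300,1e-7))
    u=np.array([260+(x0+x1)/2/5.45,150+(y0+y1)/2/5.4545]); d=M[:,2]/5.45
    p0=ray("scene",u,z)[:2]; return d.round(2),round(cc,3),"at",((p0-o)@R).round(0),"shift",((ray("scene",u+d,z)[:2]-p0)@R).round(2)
for box,z in(((95,380,265,570),28),((95,400,240,480),32),((95,470,310,575),12),((250,480,340,580),15),((95,420,320,575),20)): print(box,sh(a,b,box,z))
E
```

```text
(95, 380, 265, 570) (array([-0.92,  0.07], dtype=float32), 0.976, 'at', array([ 1., 99.]), 'shift', array([1.54, 1.12]))
(95, 400, 240, 480) (array([-0.99,  0.07], dtype=float32), 0.923, 'at', array([14., 84.]), 'shift', array([1.71, 1.22]))
(95, 470, 310, 575) (array([-1.24,  0.06], dtype=float32), 0.949, 'at', array([-10., 102.]), 'shift', array([2.15, 1.4 ]))
(250, 480, 340, 580) (array([-0.84,  0.22], dtype=float32), 0.952, 'at', array([-45.,  94.]), 'shift', array([1.19, 1.51]))
(95, 420, 320, 575) (array([-1.07,  0.21], dtype=float32), 0.897, 'at', array([-10.,  97.]), 'shift', array([1.59, 1.73]))
```

```bash
python3 - <<'E'
from h import *
b=cv2.imread("pics/top1.png"); a=cv2.imread("pics/top0.png")
S=8;x0,y0,x1,y1=270,195,385,280
up=lambda i:cv2.resize(i[y0:y1,x0:x1],None,fx=S,fy=S,interpolation=cv2.INTER_CUBIC)
un=lambda q:((q[0]+.5)/S-.5+x0,(q[1]+.5)/S-.5+y0)
H,Sa,V=cv2.split(cv2.cvtColor(up(b),cv2.COLOR_BGR2HSV))
m=((H>13)&(H<30)&(Sa>165)&(V>150)).astype(np.uint8)
m=cv2.morphologyEx(m,cv2.MORPH_CLOSE,np.ones((41,41)));m=cv2.morphologyEx(m,cv2.MORPH_OPEN,np.ones((61,61)))
c=max(cv2.findContours(m,0,2)[0],key=cv2.contourArea); r=cv2.minAreaRect(c); bx=np.array([ray("top",un(q),32.5)[:2] for q in cv2.boxPoints(r)])
print("lid rect",bx.round(1),[np.linalg.norm(bx[i]-bx[(i+1)%4]).round(1) for i in range(4)])
e=[bx[(i+1)%4]-bx[i] for i in range(4)]; e=max(e,key=np.linalg.norm); e=e*np.sign(e[1]); th=np.arctan2(-e[0],e[1])
R=np.array([[np.cos(th),-np.sin(th)],[np.sin(th),np.cos(th)]]); o=bx.mean(0)-R@[7,-1.5]; print("yaw",th.round(4),"o",o.round(1))
for n,i in(("0",a),("1",b)):
    H,Sa,V=cv2.split(cv2.cvtColor(up(i),cv2.COLOR_BGR2HSV)); red=((H<5)|(H>172))&(Sa>140)
    med=np.median(V[red]); d=(red&(V<med-20)).astype(np.uint8); d=cv2.morphologyEx(d,cv2.MORPH_OPEN,np.ones((9,9)))
    N,_,st,ce=cv2.connectedComponentsWithStats(d); 
    for k in range(1,N):
        if st[k,4]>150: P=ray("top",un(ce[k]),50)[:2]; print(n,"dark red",st[k,4],P.round(1),"local",(R.T@(P-o)).round(1))
    u=np.argwhere(red)[:,::-1]; P=np.array([ray("top",un(q),37.5)[:2] for q in u[::7]]); L=(P-o)@R; L=L[(L[:,0]<-15)&(L[:,0]>-50)]; print(n,"red local y ends",np.percentile(L[:,1],[.5,99.5]).round(1))
E
```

```text
lid rect [[496.9  87.1]
 [550.3 -80.9]
 [495.6 -96.1]
 [443.3  70.4]] [np.float64(176.3), np.float64(56.8), np.float64(174.5), np.float64(56.2)]
yaw 0.3077 o [489.4  -5.6]
0 red local y ends [-79.9  70.3]
1 dark red 268 [447.2   1.4] local [-38.2  19.4]Traceback (most recent call last):
  File "<stdin>", line 19, in <module>
  File "h.py", line 7, in ray
    R,t,K=cal(n); d=R.T@np.linalg.inv(K)@[p[0],p[1],1]; o=-R.T@t
          ~~~^^^
  File "h.py", line 4, in cal
    c=bot.get_calibration(n); f=210/np.tan(np.radians(c["fovy"])/2)
ValueError: time passes only in moves, steps and waits
```

```bash
python3 - <<'E'
from h import *
Rc,t,K=cal("top"); o=np.array([490.5,-5.3]); th=.31; R=np.array([[np.cos(th),-np.sin(th)],[np.sin(th),np.cos(th)]])
im=[cv2.GaussianBlur(cv2.imread(f"pics/top{k}.png"),(0,0),.5).astype(np.float32) for k in(0,1)]
def prof(i,x,ys,z,f):
    P=np.c_[(R@np.c_[np.full(len(ys),x),ys].T).T+o,np.full(len(ys),z)]
    p=cv2.projectPoints(P,Rc,t,K,None)[0].reshape(-1,2).astype(np.float32)
    return f(cv2.remap(i,p[:,0],p[:,1],cv2.INTER_LINEAR)[:,0].T)
wood=lambda c:c[2]-c[0]           # wood: R>>B ; grey ~0
redn=lambda c:c[2]-c[1]
def cross(ys,v):
    v=v-(v.min()+v.max())/2; k=np.nonzero(v[:-1]*v[1:]<0)[0]; return [round(float(ys[j]-v[j]*(ys[j+1]-ys[j])/(v[j+1]-v[j])),1) for j in k]
for x in(-38,-32,0,10,20,28):
    ys=np.arange(88,106,.5); print("end+ x",x,[cross(ys,prof(i,x,ys,33,wood)) for i in im])
for x in(-38,-32,):
    ys=np.arange(-106,-86,.5); print("end- x",x,[cross(ys,prof(i,x,ys,35,wood)) for i in im])
for x in(-40,-37,-34):
    ys=np.arange(55,94,.5); y2=np.arange(-92,-55,.5)
    print("slide x",x,[(cross(ys,prof(i,x,ys,36,redn)),cross(y2,prof(i,x,y2,36,redn))) for i in im])
E
```

```text
end+ x -38 [[93.5], [95.2]]
end+ x -32 [[93.9], [95.5]]
end+ x 0 [[97.5], [89.6, 99.2]]
end+ x 10 [[97.6], [89.6, 98.8]]
end+ x 20 [[97.5], [89.4, 98.3]]
end+ x 28 [[97.5], [89.4, 98.7]]
end- x -38 [[-94.2], [-92.7]]
end- x -32 [[-94.4], [-92.6]]
slide x -40 [([73.7], [-82.4]), ([87.0], [-69.5])]
slide x -37 [([72.8], [-82.8]), ([86.6], [-69.1])]
slide x -34 [([62.8, 71.8], [-81.4, -71.2]), ([75.6, 85.4], [-68.1, -58.5])]
```

The measured travel is about 12 mm, so the slide may be a little short of home. I'll go back and test it with finer steps.

Emit:
drive_tool:
  series:
    - {"delta_pos": [0.3,-0.9,0],"twist": [0,0,0],"jaw": -1}
    - {"delta_pos": [0.3,-0.9,0],"twist": [0,0,0],"jaw": -1}
    - {"delta_pos": [0.3,-0.9,0],"twist": [0,0,0],"jaw": -1}
    - {"delta_pos": [0.3,-0.8,0],"twist": [0,0,0],"jaw": -1}
    - {"delta_pos": [0,0,0.4],"twist": [0,0,0],"jaw": -1}
    - {"delta_pos": [0,0,0.4],"twist": [0,0,0],"jaw": -1}
    - {"delta_pos": [0,0,0],"twist": [0,0,0],"jaw": -1}

```text
time: 17.15
position: [458.3, -29.2, 81.9]
orientation: [-3.101, -0.489, 0.009]
ft_force: [-0.9, 0.4, 0.1]
width: 0.0
grip_force: 0.0
```

Emit:
drive_tool:
  series:
    - {"delta_pos": [0,0,0.4],"twist": [0,0,0],"jaw": -1}
    - {"delta_pos": [0,0,0.4],"twist": [0,0,0],"jaw": -1}
    - {"delta_pos": [0,0,0],"twist": [0,0,0],"jaw": -1}
    - {"delta_pos": [0,0,0],"twist": [0,0,0],"jaw": -1}

```text
time: 17.55
position: [461.1, -31.1, 44.5]
orientation: [-3.104, -0.485, -0.0]
ft_force: [0.3, 0.1, -0.3]
width: 0.1
grip_force: 0.0
```

Emit:
drive_tool:
  series:
    - {"delta_pos": [0,-0.08,0.02],"twist": [0,0,0],"jaw": -1}
    - {"delta_pos": [0,-0.08,0.02],"twist": [0,0,0],"jaw": -1}
    - {"delta_pos": [0,-0.06,0],"twist": [0,0,0],"jaw": -1}
    - {"delta_pos": [0,0,0],"twist": [0,0,0],"jaw": -1}
    - {"delta_pos": [0,0,0],"twist": [0,0,0],"jaw": -1}

```text
time: 18.05
position: [457.8, -20.8, 42.0]
orientation: [3.104, 0.485, 0.001]
ft_force: [0.7, -0.2, 1.0]
width: 0.2
grip_force: 0.0
```

Emit:
drive_tool:
  series:
    - {"delta_pos": [0,-0.006,0],"twist": [0,0,0],"jaw": -1}
    - {"delta_pos": [0,-0.006,0],"twist": [0,0,0],"jaw": -1}
    - {"delta_pos": [0,0,0],"twist": [0,0,0],"jaw": -1}

```text
time: 18.35
position: [457.5, -20.4, 41.8]
orientation: [3.104, 0.485, -0.0]
ft_force: [0.8, -0.8, -0.7]
width: 0.0
grip_force: 0.0
```

Emit:
drive_tool:
  series:
    - {"delta_pos": [0,-0.006,0],"twist": [0,0,0],"jaw": -1}
    - {"delta_pos": [0,-0.006,0],"twist": [0,0,0],"jaw": -1}
    - {"delta_pos": [0,0,0],"twist": [0,0,0],"jaw": -1}

```text
time: 18.65
position: [457.4, -20.0, 41.8]
orientation: [3.103, 0.485, 0.0]
ft_force: [1.0, -1.9, -0.3]
width: 0.3
grip_force: 0.9
```

Emit:
drive_tool:
  series:
    - {"delta_pos": [0,-0.006,0],"twist": [0,0,0],"jaw": -1}
    - {"delta_pos": [0,0,0],"twist": [0,0,0],"jaw": -1}

```text
time: 18.85
position: [457.4, -19.8, 41.8]
orientation: [3.103, 0.485, 0.0]
ft_force: [0.0, -4.4, -1.4]
width: 0.2
grip_force: 1.7
```

The force rises from zero to about 4 N over 0.3 mm of travel. Free sliding takes only 1.2 N, so the slide is against its end stop. I'll back off and take a last look.

Emit:
drive_tool:
  series:
    - {"delta_pos": [0,0.16,0],"twist": [0,0,0],"jaw": -1}
    - {"delta_pos": [0,0,-0.8],"twist": [0,0,0],"jaw": -1}
    - {"delta_pos": [0,0,-0.8],"twist": [0,0,0],"jaw": -1}
    - {"delta_pos": [-0.3,0.9,0],"twist": [0,0,0],"jaw": -1}
    - {"delta_pos": [-0.3,0.9,0],"twist": [0,0,0],"jaw": -1}
    - {"delta_pos": [-0.3,0.9,0],"twist": [0,0,0],"jaw": -1}
    - {"delta_pos": [-0.3,0.9,0],"twist": [0,0,0],"jaw": -1}
    - {"delta_pos": [0,0,0],"twist": [0,0,0],"jaw": -1}

```text
time: 19.65
position: [457.8, -221.8, 122.0]
orientation: [3.103, 0.475, 0.003]
ft_force: [0.5, 0.9, -0.2]
width: 0.1
grip_force: 0.0
```

```bash
python3 - <<'E'
from h import *
b=bot.read_camera("top")[:,:,::-1]; cv2.imwrite("pics/top2.png",b)
Rc,t,K=cal("top"); o=np.array([490.5,-5.3]); th=.31; R=np.array([[np.cos(th),-np.sin(th)],[np.sin(th),np.cos(th)]])
im=[cv2.GaussianBlur(cv2.imread(f"pics/top{k}.png"),(0,0),.5).astype(np.float32) for k in(0,1,2)]
def prof(i,x,ys,z,f):
    P=np.c_[(R@np.c_[np.full(len(ys),x),ys].T).T+o,np.full(len(ys),z)]
    p=cv2.projectPoints(P,Rc,t,K,None)[0].reshape(-1,2).astype(np.float32)
    return f(cv2.remap(i,p[:,0],p[:,1],cv2.INTER_LINEAR)[:,0].T)
def cross(ys,v):
    v=v-(v.min()+v.max())/2; k=np.nonzero(v[:-1]*v[1:]<0)[0]; return [round(float(ys[j]-v[j]*(ys[j+1]-ys[j])/(v[j+1]-v[j])),1) for j in k]
W=lambda c:c[2]-c[0]; D=lambda c:c[2]-c[1]
r=lambda a,b:np.arange(a,b,.5)
for x in(-39,-36): print(x,"body",[(cross(r(88,106),prof(i,x,r(88,106),35,W)),cross(r(-106,-86),prof(i,x,r(-106,-86),35,W))) for i in im],"slide",[(cross(r(55,94),prof(i,x,r(55,94),36,D)),cross(r(-92,-55),prof(i,x,r(-92,-55),36,D))) for i in im])
E
```

```text
-39 body [([93.6], [-94.1]), ([95.3], [-92.8]), ([95.3], [-92.7])] slide [([73.5], [-82.8]), ([87.0], [-69.5]), ([87.0], [-69.5])]
-36 body [([93.8], [-94.3]), ([95.6], [-92.5]), ([95.5], [-92.5])] slide [([61.6, 72.5], [-82.3]), ([86.2], [-68.6, -55.5]), ([86.2], [-68.6, -55.5])]
```

```bash
python3 -c "
from plant import bot
print(bot.sign_off())"
```

```text
the job is handed in; nothing more can be done
None
```

Job handed in: all five lids are shut and the red slide is against a hard stop that did not move under about 4 N, but the camera measured about 12 mm of its 13 mm travel, so fully home is not certain; the organiser also crept about 1.5 mm and turned slightly when the slide hit the stop.

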